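# Sweep up the broken bottles, then open and hold the glass chute

## Task

Take the scraper block and sweep all five pieces of broken glass along the pan and over its open edge into the drop chute, keeping the fingers off the glass, then set the scraper down on the pan or the bench, clear of the chute. Next flip the safety catch right over by its thumb tab, off the spring-loaded gate lever, and pull the lever by its ball knob all the way towards you so that the glass drops into the tub below. Finish while still holding the lever open by its knob - do not let go of it - and leave the bottle, the carton and the dispenser where they stand.

Things in the scene. Friction and masses are not known exactly. Their poses are not given: they have to be found in the camera images.
- chute: fixed steel glass-drop unit on the bench: a narrow pan on a tube frame, a square drop chute at the pan's +y end, a grey tub below. Origin on the bench under the pan's long axis; y along the pan towards the chute, x across it (away from the robot), z up. All coordinates below in its frame, mm. Frame outline x -104 to 104, y -235 to 157; wall tops at z 212
- pan (a point): middle of the pan floor, chute frame (0, -105, 190). Floor z 190, x -65 to 65, y -230 to 20; walls 22 high, 4 thick, along both long sides and at the -y end; open at the +y end
- chute_lip (a point): middle of the pan's open edge (0, 20, 190). Past it is the chute: x -65 to 65, y 20 to 140, 40 deep down to the shut gate flap at z 150. Glass pushed over the edge drops in
- tub (a point): middle of the tub's floor (0, 81, 4), under the chute. Inside x -72 to 72, y 1 to 161; rim at z 120
- lever (a joint): gate lever, rad: 0 = shut (leans 0.35 rad away from the robot), 1.13 = end stop (leans 0.78 rad towards the robot; flap hangs 65 degrees down). A spring shuts it when let go: about 4 N at the knob to start, 9 N to hold open. With the catch down it cannot move more than about 0.1 rad at a firm pull
- lever_pivot (a point): point on the lever's axis, which runs along chute y, at (70, 175, 145). The lever is a flat bar 16 x 10 that swings in the plane y 175
- knob (a point): centre of the black ball knob, 36 mm across, on the lever's end, 160 mm from the pivot. It turns rigidly with the lever
- catch (a joint): safety catch, rad: near 0 = down, its arm lying across in front of the lever; 1.5 = flipped right over, stop. The arm is clear of the lever above 1.1. It turns on a stiff pin (about 0.05 N m) and stays where it is left
- catch_pin (a point): on the catch's pin (along chute x), at the middle of the thumb tab's width: (35, 216.5, 195). The plate carrying the pin: y 198 to 204, x 15 to 105, up to z 190. At 0 the blocking arm (12 high, x 59 to 75) runs 52 mm from the pin towards -y
- catch_tab (a point): middle of the outer edge of the catch's thumb tab, a plate 32 mm wide along the pin, 5 mm thick, reaching 50 mm from the pin. At 0 it leans 0.35 rad from upright towards -y (the pan); pushed over towards +y it flips the catch; at 1.5 it leans 1.15 rad towards +y
- scraper: hand scraper block, 112 mm long (its x), upright on a black rubber sole 112 x 36 x 16 mm; above it a wooden grip 104 x 24 mm (24 mm along its y, the width to grip), up to z = 86 mm. Origin at the centre of the sole's underside; 0.15 to 0.3 kg. Starts standing on the bench beyond the -y end of the pan
- shard0: piece of broken bottle glass, green, curved, 46 x 38 mm, 11 mm high; origin at the centre of its underside. It starts flat on the pan, any way round; 15 to 50 g
- shard1: piece of broken bottle glass, brown, curved, 42 x 41 mm, 12 mm high; origin at the centre of its underside. It starts flat on the pan, any way round; 15 to 50 g
- shard2: piece of broken bottle glass, green, curved, 46 x 31 mm, 10 mm high; origin at the centre of its underside. It starts flat on the pan, any way round; 15 to 50 g
- shard3: piece of broken bottle glass, brown, curved, 35 x 41 mm, 11 mm high; origin at the centre of its underside. It starts flat on the pan, any way round; 15 to 50 g
- shard4: piece of broken bottle glass, green bottle foot, a disc 44 mm across, 13 mm high; origin at the centre of its underside. It starts flat on the pan, any way round; 15 to 50 g
- bottle: bystander: green bottle, 60 mm across, 200 mm high, standing on the bench; origin under its centre
- carton: bystander: small cardboard carton, 120 x 90 x 75 mm; origin under its centre
- dispenser: bystander: white pump dispenser, 62 mm across, 165 mm high; origin under its centre
Not all that is in view belongs to the job. Leave any blue look-alike of the shard4 alone.

How it is judged:
On the way, in this order (a step that is already met when the one before it is completed fails the run):
1. all five pieces of glass have been swept off the pan and lie in the chute, on the shut gate, with the catch still down (x of shard0 in the frame of chute between -0.073 and 0.073 m and y of shard0 in the frame of chute between 0.018 and 0.142 m and z of each of shard0, shard1, shard2, shard3, shard4 in the frame of chute below 0.187 m and x of shard1 in the frame of chute between -0.073 and 0.073 m and y of shard1 in the frame of chute between 0.018 and 0.142 m and x of shard2 in the frame of chute between -0.073 and 0.073 m and y of shard2 in the frame of chute between 0.018 and 0.142 m and x of shard3 in the frame of chute between -0.073 and 0.073 m and y of shard3 in the frame of chute between 0.018 and 0.142 m and x of shard4 in the frame of chute between -0.073 and 0.073 m and y of shard4 in the frame of chute between 0.018 and 0.142 m and value of joint lever below 0.15 rad and value of joint catch below 0.6 rad), for 0.2 s.
2. the catch is flipped over while the lever is still at rest (value of joint catch above 1.2 rad and value of joint lever below 0.15 rad), for 0.2 s.
3. the fingers pull the lever open by its knob and hold it (value of joint lever above 0.95 rad and contact force between the fingers and lever above 1 N and distance between the grasp point and knob below 0.06 m), for 0.5 s.
At the end, for the whole second after the job is handed in: The fingers hold the lever at its knob (over 1 N, grip centre within 60 mm) beyond 0.95 of its 1.13 rad, steady; catch beyond 1.2 rad; all five pieces of glass in the tub (below 100 mm); scraper let go, at rest, clear of chute and lever (all of step 3 and x of shard0 in the frame of chute between -0.078 and 0.078 m and y of shard0 in the frame of chute between -0.005 and 0.167 m and z of each of shard0, shard1, shard2, shard3, shard4 in the frame of chute below 0.1 m and x of shard1 in the frame of chute between -0.078 and 0.078 m and y of shard1 in the frame of chute between -0.005 and 0.167 m and x of shard2 in the frame of chute between -0.078 and 0.078 m and y of shard2 in the frame of chute between -0.005 and 0.167 m and x of shard3 in the frame of chute between -0.078 and 0.078 m and y of shard3 in the frame of chute between -0.005 and 0.167 m and x of shard4 in the frame of chute between -0.078 and 0.078 m and y of shard4 in the frame of chute between -0.005 and 0.167 m and velocity of joint lever below 0.1 rad/s and value of joint catch above 1.2 rad and (y of scraper in the frame of chute below 0.012 m or y of scraper in the frame of chute above 0.25 m or x of scraper in the frame of chute above 0.13 m or x of scraper in the frame of chute below -0.13 m) and linear speed of scraper below 0.02 m/s and contact force between the fingers and scraper below 0.1 N and contact force between scraper and lever below 0.1 N); the arm keeps its last pose, push and grip.
It fails at once if the fingers or the arm touch the glass (over 1 N) (contact force between any of the fingers, the arm and shard0 above 1 N or contact force between any of the fingers, the arm and shard1 above 1 N or contact force between any of the fingers, the arm and shard2 above 1 N or contact force between any of the fingers, the arm and shard3 above 1 N or contact force between any of the fingers, the arm and shard4 above 1 N).
It fails at once if the bottle, the carton or the dispenser is moved by more than 30 mm (distance of any of bottle, carton, dispenser from where it was at the start of the episode above 0.03 m).
It also fails if it takes over 67 s, if anything falls off the work surface, if the arm or the gripper's body presses on something with over 40 N, if the wrist force passes 120 N, or if a joint passes its speed limit or range.

## Robot

A 7-joint arm with a two-finger parallel gripper is mounted at the origin on the work surface. World frame = base frame: x ahead of the robot, y to its left, z up, the work surface at z = 0. Lengths are in m, angles in rad, forces in N, time in s.
With the tool pointing down it reaches from about 0.4 to 0.875 m from the base axis. Payload 6.5 kg.
Tool frame: the origin (TCP) lies between the finger pads; the fingertips stand 14 mm ahead of it and the grasp point (between the pads) lies 5 mm behind it; z points along the fingers, y is the line along which they close (so a half turn about z gives the same grasp; the last joint's range is limited). The gripper opens to 88 mm and grips with 3 to 60 N. Pads are 18 mm wide; open, the fingers measure 123 mm over their backs; the gripper's body (75 mm by 187 mm) begins 45 mm behind the grasp point.
Start: joints at [1.081, 0.536, -0.004, 1.538, 0.003, 1.067, -0.071], TCP at [0.267, -0.592, 0.253] pointing down, gripper open.
Joint ranges: [-2.7, 2.7], [-0.37, 2.16], [-1.27, 1.26], [0.24, 2.4], [-1.31, 4.45], [0.19, 1.91], [-2.76, 2.76]. Speed limits (rad/s): [2.39, 2.39, 3.14, 3.14, 3.14, 3.14, 3.14].

## Interface

Orientations are given as a rotation vector (axis times angle).
In Python, from bench import * gives the robot as it stands.
- The arm moves only by the tool move_arm, never from a script. Its argument "motion" is a list that holds one entry, the list of rows, each a list of 5 numbers: the shift along the tool's x, y, z in m, then the turn about the tool's z in units of 6 degrees (1.0 is 6 degrees), then the closure, from -1 (fully open) to 1 (shut). A call has 1 to 5 rows; each row shifts and turns the commanded pose from where the row before left it, along the tool's axes as they then stand; what a row does not reach is not made up. A row lasts 1/8 s, in which the tool goes at most 62.5 mm and 10.7 degrees, less where a joint would pass 70% of its speed; a pose out of reach is approached as far as the arm can. A call with a gripper value outside its range is refused whole. The fingers move at their own pace and stop on an object; "squeeze" is the grip in N (left out, the last holds). Time passes only in rows, so rows that do not move let the fingers close. It gives the time, the measured TCP pose, the force, the opening and the grip force at its end, in the units of the state.
- state(): the state, without advancing time (a new reading comes with each control period).
- camera(name): name is "scene" or "side" or "wrist"; returns (picture, depth): 384x512x3 uint8, red, green, blue; 384x512 float32, m along the optical axis (not along the pixel's ray), 0 where there is no reading.
- get_calibration(name): a dict with "fov_y" (degrees; the focal length in pixels is half the picture's height over the tangent of half this angle, whatever the lens; pixels are square), "cx", "cy" (the principal point, pixels), "T" (4x4, takes a point from camera to world coordinates). Camera axes: x right, y up, looking along -z (the intrinsics and any distortion apply to the point x, -y, -z); pixel columns grow to the right and rows downward; lengths in m; the calibration is good to about 2 mm. A picture is of the moment at which its call begins: read the wrist's pose just before it. get_calibration takes no time and is no camera call; for the wrist camera it gives the pose at the moment of the call.
- finish_job(): hands the job in; it is judged then, once.
The state is a dict: "time_s": time; "joint_pos": joint angles; "dq": joint speeds; "tau": joint torques, N m; "position": TCP position; "ee_rot": TCP orientation; "contact_force": force on the tool from outside, world axes, zero at the start; "ft_torque": the same for the moment, N m; "grip_width": opening from 0.0 (shut) to 1.0 (fully open); "gripper_force": force on a finger pad.
Only numpy, scipy, OpenCV 4.12 (cv2) and the standard library are available. Lean on these libraries where they do the work, as an engineer would, in place of code of your own. Each camera call takes 0.05 s, during which the arm holds its last target. There are 200 camera calls.

## Working session

There is one attempt and no reset: what is moved stays moved. The work goes in short steps, Python scripts to look and compute and a tool call to move; the robot and the scene stay as the last step left them, time stands still between calls to the robot, and variables do not carry over. Pictures are saved under pics/ and viewed, at most 10 in all, crops included, and the job is handed in when it is done.

Besides the shell and the picture viewer there is one more tool, called after ">>>" by a JSON object that holds its "fn" and its "kwargs", one argument or row to a line. move_arm: Moves the arm, as the interface text tells. Its arguments: {"type":"object","properties":{"motion":{"type":"array"},"squeeze":{"type":"number"}},"required":["motion"]}

```bash
mkdir -p pics; ls; cat > h.py <<'E'
from bench import *
import numpy as np, cv2
from scipy.spatial.transform import Rotation as R
def snap(n):
    c=get_calibration(n); p,d=camera(n); return p,d,c
def cloud(d,c):
    h,w=d.shape; f=h/2/np.tan(np.radians(c["fov_y"])/2)
    v,u=np.mgrid[:h,:w]; P=np.stack([(u-c["cx"])*d/f,-(v-c["cy"])*d/f,-d],-1)
    T=np.array(c["T"]); return P@T[:3,:3].T+T[:3,3]
E
python3 - <<'E'
from h import *
for n in("scene","side"):
    p,d,c=snap(n); np.savez(n+"0.npz",p=p,d=d,P=cloud(d,c)); cv2.imwrite(f"pics/{n}0.png",p[:,:,::-1])
    print(n,{k:(np.round(v,3).tolist()) for k,v in c.items() if k!="dist"},c.keys())
print(state())
E
```

```text
pics
scene {'fov_y': 57.665, 'cx': 253.288, 'cy': 188.636, 'T': [[0.346, -0.716, 0.606, 1.194], [0.938, 0.264, -0.224, -0.164], [-0.0, 0.646, 0.763, 0.934], [0.0, 0.0, 0.0, 1.0]]} dict_keys(['fov_y', 'cx', 'cy', 'T'])
side {'fov_y': 47.198, 'cx': 253.746, 'cy': 186.439, 'T': [[0.985, 0.114, -0.13, 0.375], [-0.173, 0.622, -0.764, -1.14], [-0.006, 0.775, 0.632, 1.176], [0.0, 0.0, 0.0, 1.0]]} dict_keys(['fov_y', 'cx', 'cy', 'T'])
{'time_s': 0.1, 'joint_pos': array([ 1.08081022,  0.5370942 , -0.0044198 ,  1.53873639,  0.00258334,
        1.06730448, -0.07122412]), 'dq': array([ 0.00241944, -0.00215113,  0.00185081, -0.00213691, -0.00057071,
        0.00044211, -0.00022367]), 'tau': array([ 1.32161167e-03, -5.72077668e+01,  9.93396007e-01, -2.52231020e+01,
       -5.61442086e-02,  1.34937037e-02,  6.83653275e-05]), 'position': array([ 0.26706052, -0.59203473,  0.25193918]), 'ee_rot': array([-3.06987905e+00, -6.60436832e-01,  6.73255404e-04]), 'contact_force': array([0.2618008 , 0.4877804 , 0.08445369]), 'ft_torque': array([-0.00994074,  0.06128666, -0.03924613]), 'gripper_force': 0.0, 'grip_width': 1.001945813640355}
```

View pics/scene0.png

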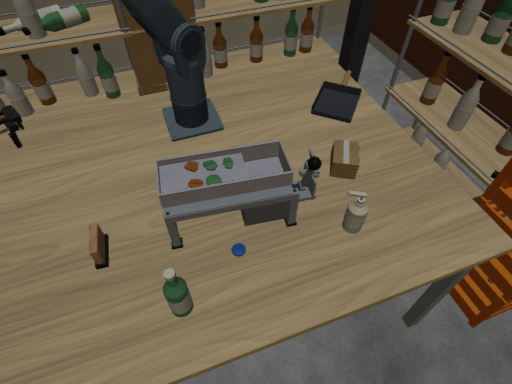

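View pics/side0.png

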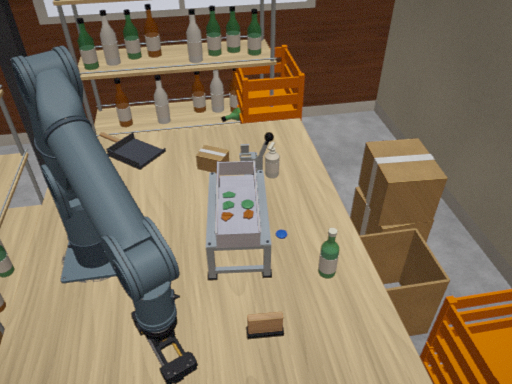

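The scene view shows the scraper at (98,245), the pan from (160,180) to (290,165), the knob at (314,163) and a blue look-alike at (238,249). The side view shows the scraper at (265,324) and the knob at (268,137). The only brown, black-soled block is the scraper. The bottle, dispenser and carton are the bystanders.

```bash
python3 - <<'E'
from h import *
for n in("scene","side"):
    f=np.load(n+"0.npz"); P=f["P"];p=f["p"];d=f["d"]
    hsv=cv2.cvtColor(p,cv2.COLOR_RGB2HSV)
    reg=(d>0)&(P[...,0]>.3)&(P[...,0]<1.1)&(P[...,1]>-.6)&(P[...,1]<.5)
    if n=="side": reg[:, :195]=0
    print(n,"table z",np.median(P[...,2][reg&(abs(P[...,2])<.02)]))
    # pan walls
    q=P[reg&(P[...,2]>.203)&(P[...,2]<.222)&(hsv[...,1]<80)]
    q=q[(q[:,1]<.4)&(q[:,1]>-.4)]
    r=cv2.minAreaRect((q[:,:2]*1000).astype(np.float32)); print("walls",r,len(q),np.median(q[:,2]))
    fl=P[reg&(P[...,2]>.183)&(P[...,2]<.197)]; print("floor n",len(fl),np.median(fl[:,2]),cv2.minAreaRect((fl[:,:2]*1000).astype(np.float32)))
    # scraper
    box=(slice(215,275),slice(80,115)) if n=="scene" else (slice(305,342),slice(240,292))
    s=P[box][d[box]>0]
    for lo,hi in((.078,.1),(.02,.078),(.003,.016)):
        t=s[(s[:,2]>lo)&(s[:,2]<hi)]; print("scr",lo,len(t),np.median(t[:,2]),cv2.minAreaRect((t[:,:2]*1000).astype(np.float32)))
    # knob
    box=(slice(150,180),slice(300,325)) if n=="scene" else (slice(125,150),slice(255,280))
    m=(P[box][...,2]>.2)&(hsv[box][...,2]<60)
    t=P[box][m]; print("knob",len(t),t.min(0),t.max(0),np.median(t,0))
    for nm,bx in (("bottle",(slice(265,318),slice(162,195))),("disp",(slice(188,235),slice(340,370))),("carton",(slice(138,180),slice(328,360)))) if n=="scene" else ():
        t=P[bx][P[bx][...,2]>.03]; print(nm,t.min(0),t.max(0))
E
```

```text
scene table z -0.0006042389426067496
walls ((515.6966552734375, 28.477752685546875), (448.8406066894531, 172.37374877929688), 78.11534881591797) 1197 0.21208253910356767
floor n 2770 0.1896652077488163 ((631.9867553710938, 20.300262451171875), (460.5882263183594, 377.8736572265625), 83.29238891601562)
scr 0.078 268 0.08443240589431944 ((528.4096069335938, -406.9574279785156), (24.03473472595215, 105.61200714111328), 85.80012512207031)
scr 0.02 277 0.050343802986154484 ((533.9676513671875, -397.046875), (22.208410263061523, 101.8084487915039), 72.91675567626953)
scr 0.003 157 0.012572710865574543 ((501.4525451660156, -419.1811828613281), (89.21961975097656, 180.1232452392578), 85.35275268554688)
knob 223 [ 0.56114989 -0.16395793  0.20136696] [1.19418536 0.24824827 0.93420002] [0.66054316 0.19722052 0.29843162]
bottle [ 0.75601444 -0.24701438  0.03002812] [ 1.19418536 -0.16395793  0.93420002]
disp [ 0.67967558 -0.16395793  0.03077218] [1.19418536 0.37990322 0.93420002]
carton [ 0.38620687 -0.16395793  0.03093824] [1.19418536 0.52337436 0.93420002]
side table z 0.0003038677599498385
walls ((624.4986572265625, 18.510543823242188), (454.3135681152344, 373.62640380859375), 84.2904281616211) 658 0.21342810802002044
floor n 1756 0.19065157217527612 ((633.4429931640625, 15.121170043945312), (457.0141296386719, 374.7857666015625), 82.45507049560547)
scr 0.078 289 0.08553675328416865 ((528.3923950195312, -410.515869140625), (26.31645393371582, 103.22743225097656), 85.52438354492188)
scr 0.02 400 0.049893800377275754 ((526.9595947265625, -421.4418029785156), (15.36141300201416, 103.9638900756836), 82.74516296386719)
scr 0.003 277 0.005756578672529766 ((539.0759887695312, -378.63409423828125), (128.0688018798828, 160.77593994140625), 79.7586669921875)
knob 63 [0.6449714  0.17807651 0.26794202] [0.6714549  0.20016308 0.31365222] [0.65538574 0.18868633 0.30159967]
```

```bash
python3 - <<'E'
from h import *
Q=[];F=[]
for n in("scene","side"):
    f=np.load(n+"0.npz"); P=f["P"];p=f["p"];d=f["d"]
    bx=(slice(140,215),slice(150,300)) if n=="scene" else (slice(155,280),slice(200,275))
    z=P[bx][...,2]; m=((z>.208)&(z<.217)&(d[bx]>0)).astype(np.uint8)
    k,l,s,_=cv2.connectedComponentsWithStats(m,connectivity=8)
    q=P[bx][m>0]; Q.append(q[:,:2]); 
    q=q[:,:2]*1000
    # best yaw: sharpest histogram across
    best=[]
    for a in np.radians(np.arange(-30,30,.25)):
        u=q@[np.cos(a),np.sin(a)]; h,_=np.histogram(u,np.arange(u.min(),u.max(),2)); best.append(((h**2).sum(),a))
    a=max(best)[1]; ux=q@[np.cos(a),np.sin(a)]; uy=q@[-np.sin(a),np.cos(a)]
    print(n,len(q),np.degrees(a)); h,e=np.histogram(ux,np.arange(ux.min()-4,ux.max()+4,4)); print([(int(b),int(c)) for b,c in zip(e,h) if c>8])
    h,e=np.histogram(uy,np.arange(uy.min()-4,uy.max()+4,4)); print([(int(b),int(c)) for b,c in zip(e,h)][:6],[(int(b),int(c)) for b,c in zip(e,h)][-40:])
    hsv=cv2.cvtColor(p,cv2.COLOR_RGB2HSV)[bx]
    m=((hsv[...,1]>90)&(z>.186)&(z<.208)).astype(np.uint8)
    k,l,s,c=cv2.connectedComponentsWithStats(m)
    for i in range(1,k):
        if s[i,4]>15: print("shard",s[i],np.round(P[bx][l==i].mean(0),3),hsv[l==i].mean(0).astype(int))
    w=p[140:215,150:330] if n=="scene" else p[120:270,195:295]
    cv2.imwrite(f"pics/c_{n}.png",cv2.resize(w[:,:,::-1],None,fx=4 if n=="scene" else 3.9,fy=4 if n=="scene" else 3.9,interpolation=cv2.INTER_CUBIC))
E
```

```text
scene 837 -7.0
[(433, 43), (437, 192), (441, 105), (565, 15), (569, 140), (573, 230)]
[(-133, 0), (-129, 57), (-125, 14), (-121, 9), (-117, 8), (-113, 10)] [(90, 9), (94, 9), (98, 7), (102, 7), (106, 7), (110, 9), (114, 7), (118, 8), (122, 8), (126, 7), (130, 7), (134, 8), (138, 7), (142, 6), (146, 10), (150, 8), (154, 5), (158, 9), (162, 7), (166, 7), (170, 7), (174, 8), (178, 6), (182, 6), (186, 7), (190, 9), (194, 7), (198, 6), (202, 7), (206, 6), (210, 9), (214, 6), (218, 8), (222, 7), (226, 6), (230, 8), (234, 10), (238, 7), (242, 41), (246, 21)]
shard [73 18  9 10 72] [0.487 0.016 0.197] [ 64 107  91]
shard [ 34  21  14  11 110] [ 0.464 -0.088  0.198] [ 13 173 101]
shard [53 21 14  9 93] [ 0.479 -0.037  0.198] [ 64 107  88]
shard [ 56  35  14  10 102] [ 0.539 -0.045  0.201] [ 64 106  94]
shard [38 39 15  9 98] [ 0.533 -0.095  0.199] [ 13 178 104]
side 406 -6.25
[(433, 70), (437, 49), (441, 18), (565, 38), (569, 61), (573, 32)]
[(-145, 0), (-141, 30), (-137, 45), (-133, 19), (-129, 5), (-125, 2)] [(122, 2), (126, 2), (130, 1), (134, 5), (138, 5), (142, 3), (146, 1), (150, 5), (154, 2), (158, 3), (162, 4), (166, 2), (170, 0), (174, 4), (178, 2), (182, 2), (186, 2), (190, 1), (194, 2), (198, 1), (202, 1), (206, 2), (210, 2), (214, 0), (218, 1), (222, 3), (226, 4), (230, 10), (234, 25), (238, 16), (242, 3), (246, 0), (250, 0), (254, 0), (258, 1), (262, 5), (266, 4), (270, 1), (274, 1), (278, 1)]
shard [23 37 12  5 47] [0.484 0.015 0.198] [ 67 106 137]
shard [42 45 11  8 71] [ 0.538 -0.048  0.201] [ 66 105 140]
shard [24 47 10  7 53] [ 0.474 -0.041  0.2  ] [ 66 108 133]
shard [44 54  9 10 70] [ 0.534 -0.095  0.199] [ 13 182 149]
shard [21 57 12  9 71] [ 0.463 -0.091  0.199] [ 13 178 151]
```

View pics/c_scene.png

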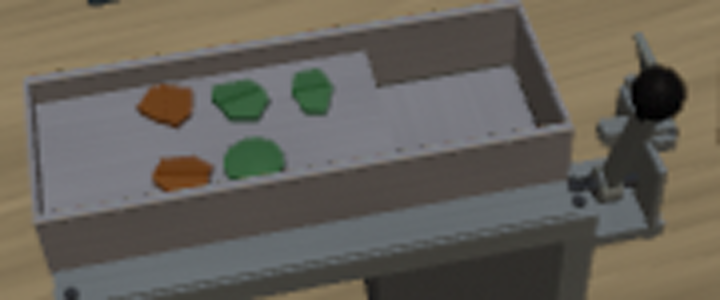

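View pics/c_side.png

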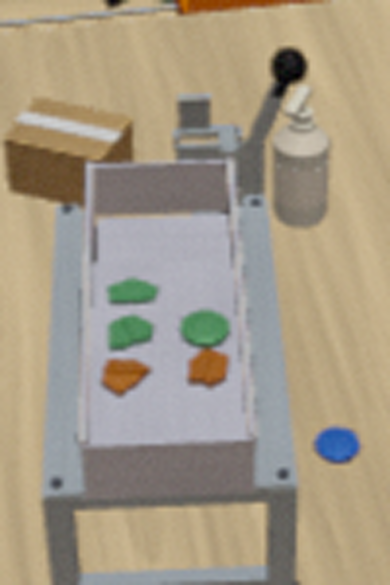

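The crops show the five pieces on the pan: two brown at scene crop (165,105) and (182,173), and three green at (240,100), (313,90) and (254,160), the last being the disc. The blue disc at side crop (337,443) is on the bench and gets left alone. The catch tab is at side crop (195,108) and the knob at (288,65).

```bash
cat >> h.py <<'E'
def go(xyz_world=None,yaw=None):
    """delta in tool axes to world target, turn in units"""
    s=state(); Rm=R.from_rotvec(s["ee_rot"]); x=Rm.as_matrix()[:,0]; y0=np.degrees(np.arctan2(x[1],x[0]))
    print("t",round(s["time_s"],2),"pos",s["position"].round(4),"yaw",y0.round(2),"tilt",np.degrees(np.arccos(-Rm.as_matrix()[2,2])).round(2),"F",s["contact_force"].round(1),"grip",round(s["grip_width"]*88,1),round(s["gripper_force"],1),"q",s["joint_pos"].round(2))
    if xyz_world is not None: print("  shift",Rm.inv().apply(np.array(xyz_world)-s["position"]).round(4), "target",np.round(xyz_world,4))
    if yaw is not None: print("  turn",round(-(yaw-y0)/6,3))
E
python3 - <<'E'
from h import *
for n in("scene","side"):
    f=np.load(n+"0.npz"); P=f["P"];d=f["d"]
    bx=(slice(140,215),slice(150,300)) if n=="scene" else (slice(155,280),slice(200,275))
    q=P[bx].reshape(-1,3); q=q[(q[:,2]>.208)&(q[:,2]<.217)][:,:2]*1000
    a=np.radians(-6.7); res=[]
    for it in range(3):
        ex=np.array([np.cos(a),np.sin(a)]); ey=np.array([-ex[1],ex[0]]); ux=q@ex; uy=q@ey
        ang=[];c=[]
        m0=(uy>np.percentile(uy,5)+10)&(uy<np.percentile(uy,95)-10)
        for k in(438,571):
            m=m0&(abs(ux-k)<8); l=cv2.fitLine(q[m].astype(np.float32),cv2.DIST_HUBER,0,.01,.01).ravel()
            t=np.degrees(np.arctan2(l[1],l[0]))%180-90; ang.append(t); c.append(l[2:])
        a=np.radians(np.mean(ang))
    ex=np.array([np.cos(a),np.sin(a)]); ey=np.array([-ex[1],ex[0]]); uy=q@ey; ux=q@ex
    mid=(c[0]@ex+c[1]@ex)/2; inn=(ux>mid-50)&(ux<mid+50); h=uy[inn]
    lo=np.median(h[h<-100]); hi=np.median(h[(h>200)&(h<260)]); print(n,ang,"gap",c[1]@ex-c[0]@ex,"ends",lo,hi,hi-lo,"origin",mid*ex+((lo+232+hi-142)/2)*ey)
go([.528,-.409,.16],-4.3)
E
```

```text
scene [np.float32(-7.110016), np.float32(-7.04821)] gap 133.82858 ends -126.71118525119022 246.0946943804707 372.8058796316609 origin [516.16847796  41.39485624]
side [np.float32(-7.0765076), np.float32(-6.7979965)] gap 133.36472 ends -130.3581639180399 243.19866851402776 373.55683243206767 origin [513.5657474   39.68111537]
t 0.1 pos [ 0.2671 -0.592   0.2519] yaw 24.28 tilt 0.09 F [0.3 0.5 0.1] grip 88.2 0.0 q [ 1.08  0.54 -0.    1.54  0.    1.07 -0.07]
  shift [ 0.3131 -0.0594  0.092 ] target [ 0.528 -0.409  0.16 ]
  turn 4.764
```

>>> {"fn": "move_arm", "kwargs": {
  "motion": [
    [[0.06,-0.012,0.0,0,-1],[0.06,-0.012,0.0,0,-1],[0.06,-0.012,0.0,0,-1],[0.06,-0.012,0.0,0,-1],[0.06,-0.012,0.0,0,-1]]
  ]
}}

```text
time_s: 0.72
position: [0.5173, -0.413, 0.2524]
ee_rot: [-3.071, -0.66, 0.001]
contact_force: [0.6, -0.8, 0.1]
grip_width: 0.997
gripper_force: 0.0
```

>>> {"fn": "move_arm", "kwargs": {
  "motion": [
    [[0.013,0.0,0.0,1.6,-1],[0,0,0.0,1.6,-1],[0,0,0.0,1.56,-1],[0,0,0,0,-1],[0,0,0,0,-1]]
  ],
  "squeeze": 40
}}

```text
time_s: 1.35
position: [0.5278, -0.409, 0.2525]
ee_rot: [-3.139, 0.112, 0.001]
contact_force: [-0.3, -0.7, 0.0]
grip_width: 1.0
gripper_force: 0.0
```

```bash
python3 - <<'E'
from h import *
go([.528,-.409,.075],-4.3)
p,d,c=snap("wrist"); P=cloud(d,c); np.savez("w1.npz",p=p,d=d,P=P)
z=P[...,2]; m=(d>0)&(z>.07)&(z<.1); t=P[m]; t=t[(abs(t[:,0]-.528)<.1)&(abs(t[:,1]+.409)<.06)]
print(np.median(t[:,2]),cv2.minAreaRect((t[:,:2]*1000).astype(np.float32)),len(t))
cv2.imwrite("pics/w1.png",p[:,:,::-1])
E
```

```text
t 1.35 pos [ 0.5278 -0.409   0.2525] yaw -4.09 tilt 0.03 F [-0.3 -0.7  0. ] grip 88.0 0.0 q [ 0.56  0.57  0.05  1.49 -0.03  1.09 -1.03]
  shift [3.000e-04 1.000e-04 1.775e-01] target [ 0.528 -0.409  0.075]
  turn 0.034
0.0856464415899526 ((528.632080078125, -410.7789306640625), (24.00433921813965, 101.93279266357422), 85.83577728271484) 2164
```

View pics/w1.png

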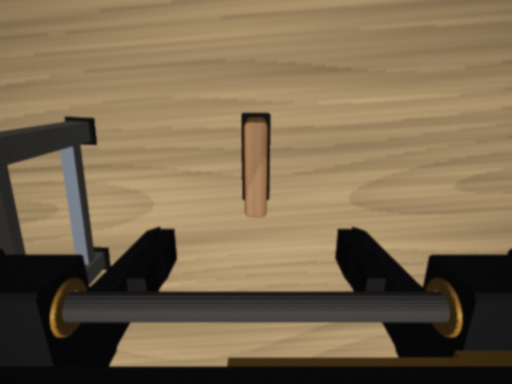

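The wrist view shows the scraper's wooden grip at (256,165), centred between the open fingers, with its black sole around it.

>>> {"fn": "move_arm", "kwargs": {
  "motion": [
    [[0.0,0.0015,0.06,0,-1],[0.0,0.0,0.06,0,-1],[0.0,0,0.05,0.0,-1],[0,0,0.0175,0,-1],[0,0,0,0,-1]]
  ]
}}

```text
time_s: 2.02
position: [0.5277, -0.4106, 0.065]
ee_rot: [-3.139, 0.116, 0.001]
contact_force: [0.0, -0.9, -0.2]
grip_width: 1.004
gripper_force: 0.0
```

>>> {"fn": "move_arm", "kwargs": {
  "motion": [
    [[0,0,0,0,1],[0,0,0,0,1],[0,0,0,0,1],[0,0,0,0,1],[0,0,0,0,1]]
  ],
  "squeeze": 40
}}

```text
time_s: 2.65
position: [0.5278, -0.4105, 0.0653]
ee_rot: [3.139, -0.117, 0.0]
contact_force: [0.8, -0.2, 0.3]
grip_width: 0.454
gripper_force: 0.0
```

```bash
cat >> h.py <<'E'
O=np.array([.515,.0405,0]); RC=R.from_euler("z",-7.0,degrees=True)
def C(x,y,z): return O+RC.apply(np.array([x,y,z])/1000)
E
python3 - <<'E'
from h import *
go(C(0,-197,300),-7)
E
```

```text
t 2.65 pos [ 0.5278 -0.4105  0.0653] yaw -4.27 tilt 0.0 F [ 0.8 -0.2  0.3] grip 40.0 0.0 q [ 0.57  0.79  0.04  1.59 -0.04  0.76 -1.02]
  shift [-0.0558 -0.2521 -0.2347] target [ 0.491 -0.155  0.3  ]
  turn 0.454
```

>>> {"fn": "move_arm", "kwargs": {
  "motion": [
    [[0,0,0,0,1],[0,0,0,0,1],[0,0,0,0,1],[0,0,0,0,1]]
  ]
}}

```text
time_s: 3.15
position: [0.5278, -0.4103, 0.0651]
ee_rot: [-3.139, 0.117, 0.0]
contact_force: [0.4, 1.4, -1.2]
grip_width: 0.271
gripper_force: 39.7
```

>>> {"fn": "move_arm", "kwargs": {
  "motion": [
    [[0,0,-0.04,0,1],[0,0,-0.06,0,1],[0,0,-0.06,0,1],[0,0,-0.06,0,1],[0,0,-0.025,0.4,1]]
  ]
}}

```text
time_s: 3.78
position: [0.5286, -0.4116, 0.3144]
ee_rot: [3.133, -0.185, 0.007]
contact_force: [0.1, 0.2, -2.1]
grip_width: 0.271
gripper_force: 39.7
```

```bash
python3 - <<'E'
from h import *
go(C(0,-197,310),-7)
E
```

```text
t 3.77 pos [ 0.5286 -0.4116  0.3144] yaw -6.75 tilt 0.32 F [ 0.1  0.2 -2.1] grip 23.8 39.7 q [ 0.55  0.52  0.07  1.42 -0.04  1.2  -1.07]
  shift [-0.0675 -0.2504  0.0034] target [ 0.491 -0.155  0.31 ]
  turn 0.041
```

>>> {"fn": "move_arm", "kwargs": {
  "motion": [
    [[-0.0165,-0.05,0,0,1],[-0.017,-0.05,0,0,1],[-0.017,-0.05,0,0,1],[-0.017,-0.05,0,0,1],[0,-0.05,0,0,1]]
  ]
}}

```text
time_s: 4.4
position: [0.4883, -0.1533, 0.3101]
ee_rot: [3.136, -0.185, -0.001]
contact_force: [0.6, -0.6, -3.5]
grip_width: 0.266
gripper_force: 39.7
```

>>> {"fn": "move_arm", "kwargs": {
  "motion": [
    [[0,0,0,0.0,1],[0,0,0,0,1]]
  ]
}}

```text
time_s: 4.65
position: [0.4895, -0.1551, 0.3101]
ee_rot: [3.136, -0.183, -0.001]
contact_force: [-0.1, -0.5, -2.0]
grip_width: 0.269
gripper_force: 39.7
```

```bash
python3 - <<'E'
from h import *
go(C(0,-197,255),-7)
p,d,c=snap("scene"); P=cloud(d,c); np.savez("s1.npz",p=p,d=d,P=P)
cv2.imwrite("pics/s1.png",cv2.resize(p[110:230,120:320,::-1],None,fx=3.9,fy=3.9,interpolation=cv2.INTER_CUBIC))
E
```

```text
t 4.65 pos [ 0.4895 -0.1551  0.3101] yaw -6.69 tilt 0.05 F [-0.1 -0.5 -2. ] grip 23.7 39.7 q [ 0.24  0.24 -0.03  1.83  0.01  1.07 -1.48]
  shift [ 0.0015 -0.0003  0.0551] target [ 0.491 -0.155  0.255]
  turn 0.051
```

View pics/s1.png

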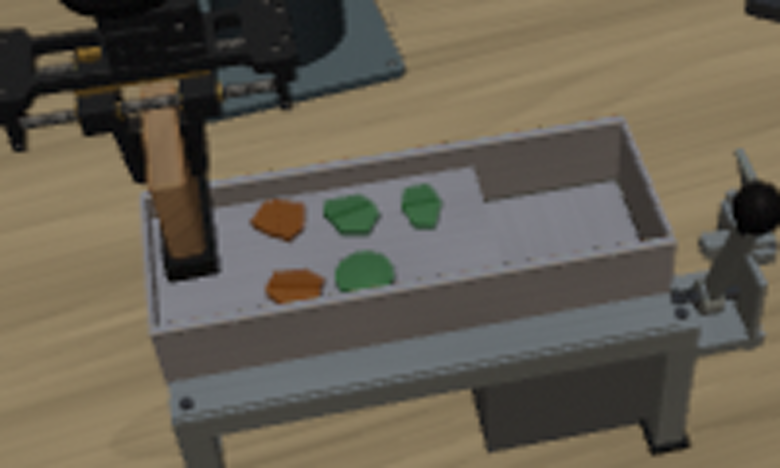

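The scraper hangs over the pan's -y end at crop (185,215), parallel to the end wall and clear of the glass, the nearest of which is at (278,218). I'll lower it now.

>>> {"fn": "move_arm", "kwargs": {
  "motion": [
    [[0.0015,0,0.03,0.05,1],[0,0,0.018,0,1],[0,0,0.004,0,1],[0,0,0.002,0,1],[0,0,0,0,1]]
  ]
}}

```text
time_s: 5.32
position: [0.4917, -0.155, 0.2568]
ee_rot: [3.135, -0.192, 0.002]
contact_force: [-0.5, -0.3, -3.1]
grip_width: 0.265
gripper_force: 39.7
```

```bash
python3 - <<'E'
from h import *
go(C(0,25,255),-7)
E
```

```text
t 5.33 pos [ 0.4917 -0.155   0.2568] yaw -7.01 tilt 0.06 F [-0.5 -0.3 -3.1] grip 23.3 39.7 q [ 0.24  0.3  -0.03  1.89  0.01  0.95 -1.49]
  shift [-0.0007 -0.2219  0.0018] target [0.518  0.0653 0.255 ]
  turn -0.002
```

>>> {"fn": "move_arm", "kwargs": {
  "motion": [
    [[0,-0.004,0.0015,0,1],[0,-0.015,0,0,1],[0,-0.015,0,0,1],[0,-0.015,0,0,1],[0,-0.015,0,0,1]]
  ]
}}

```text
time_s: 5.95
position: [0.4994, -0.0901, 0.2549]
ee_rot: [3.135, -0.19, 0.001]
contact_force: [0.2, -2.5, 0.1]
grip_width: 0.271
gripper_force: 39.6
```

```bash
python3 - <<'E'
from h import *
go(C(0,25,255.3),-7)
E
```

```text
t 5.95 pos [ 0.4994 -0.0901  0.2549] yaw -6.95 tilt 0.04 F [ 0.2 -2.5  0.1] grip 23.8 39.6 q [ 0.14  0.29 -0.06  1.91  0.02  0.94 -1.62]
  shift [-0.0002 -0.1565 -0.0004] target [0.518  0.0653 0.2553]
  turn 0.009
```

>>> {"fn": "move_arm", "kwargs": {
  "motion": [
    [[0,-0.015,0,0,1],[0,-0.015,0,0,1],[0,-0.015,0,0,1],[0,-0.015,0,0,1],[0,-0.015,0,0,1]]
  ]
}}

```text
time_s: 6.58
position: [0.5084, -0.016, 0.2549]
ee_rot: [3.135, -0.192, 0.0]
contact_force: [0.1, -4.2, 3.3]
grip_width: 0.269
gripper_force: 39.5
```

>>> {"fn": "move_arm", "kwargs": {
  "motion": [
    [[0,-0.015,0,0,1],[0,-0.015,0,0,1],[0,-0.012,0,0,1],[0,-0.012,0,0,1],[0,-0.012,0,0,1]]
  ]
}}

```text
time_s: 7.2
position: [0.5164, 0.0493, 0.2549]
ee_rot: [3.135, -0.192, 0.0]
contact_force: [-0.2, -5.4, 5.1]
grip_width: 0.272
gripper_force: 39.5
```

```bash
python3 - <<'E'
from h import *
go(C(0,30,255.3),-7)
p,d,c=snap("scene"); p2,_,_=snap("side")
a=cv2.resize(p[110:230,180:310],None,fx=3,fy=3,interpolation=cv2.INTER_CUBIC); b=cv2.resize(p2[130:250,190:290],None,fx=3,fy=3,interpolation=cv2.INTER_CUBIC)
cv2.imwrite("pics/s2.png",np.hstack([a,b])[:,:,::-1])
E
```

```text
t 7.2 pos [0.5164 0.0493 0.2549] yaw -7.0 tilt 0.03 F [-0.2 -5.4  5.1] grip 23.9 39.5 q [-0.07  0.32 -0.13  1.88  0.05  0.95 -1.92]
  shift [-0.0003 -0.0211 -0.0004] target [0.5187 0.0703 0.2553]
  turn 0.0
```

View pics/s2.png

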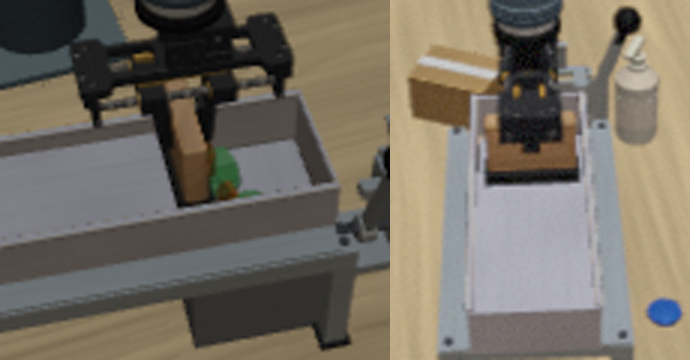

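All the glass is ahead of the sole at scene crop (225,175), with the pan behind it empty. The disc still leans on the edge, so I'll push a little further.

>>> {"fn": "move_arm", "kwargs": {
  "motion": [
    [[0,-0.008,0,0,1],[0,-0.008,0,0,1],[0,-0.008,0,0,1],[0,0,0,0,1],[0,0,0,0,1]]
  ]
}}

```text
time_s: 7.92
position: [0.5193, 0.0736, 0.2549]
ee_rot: [-3.135, 0.191, -0.0]
contact_force: [-0.0, -2.5, 4.2]
grip_width: 0.267
gripper_force: 39.6
```

>>> {"fn": "move_arm", "kwargs": {
  "motion": [
    [[0,0.015,-0.001,0,1],[0,0.04,0,0,1],[0,0.05,0,0,1],[0,0.05,0,0,1],[0,0,0,0,1]]
  ]
}}

```text
time_s: 8.55
position: [0.4986, -0.086, 0.255]
ee_rot: [3.134, -0.204, -0.003]
contact_force: [-0.4, 0.4, -1.7]
grip_width: 0.27
gripper_force: 39.7
```

```bash
python3 - <<'E'
from h import *
go(C(0,-120,254.5),-7)
for n,bx in(("scene",(slice(110,230),slice(150,320))),("side",(slice(120,250),slice(190,290)))):
    p,d,c=snap(n); P=cloud(d,c)[bx]; p=p[bx]; hsv=cv2.cvtColor(p,cv2.COLOR_RGB2HSV)
    Q=RC.inv().apply((P-O).reshape(-1,3)).reshape(P.shape)*1000
    m=((hsv[...,1]>90)&(abs(Q[...,0])<66)&(Q[...,1]>-60)&(Q[...,1]<140)&(Q[...,2]>140)&(Q[...,2]<215)).astype(np.uint8)
    k,l,s,_=cv2.connectedComponentsWithStats(m)
    for i in range(1,k):
        if s[i,4]>8: print(n,s[i],hsv[l==i].mean(0).astype(int),"med",np.median(Q[l==i],0).round(),"min",Q[l==i].min(0).round(),"max",Q[l==i].max(0).round())
    cv2.imwrite(f"pics/s3_{n}.png",cv2.resize(p[:,:,::-1],None,fx=4.4,fy=4.4,interpolation=cv2.INTER_CUBIC))
E
```

```text
t 8.55 pos [ 0.4986 -0.086   0.255 ] yaw -7.44 tilt 0.13 F [-0.4  0.4 -1.7] grip 23.8 39.7 q [ 0.14  0.29 -0.07  1.91  0.02  0.94 -1.64]
  shift [ 0.0008 -0.0075  0.0005] target [ 0.5004 -0.0786  0.2545]
  turn -0.073
scene [ 97  49  12  18 153] [ 39 141  82] med [ -4.  45. 168.] min [-57.  25. 154.] max [ 37.  65. 191.]
side [55 62  5  4 13] [ 46 107 109] med [ 40.  60. 164.] min [ 31.  40. 158.] max [ 47.  80. 189.]
```

View pics/s3_scene.png

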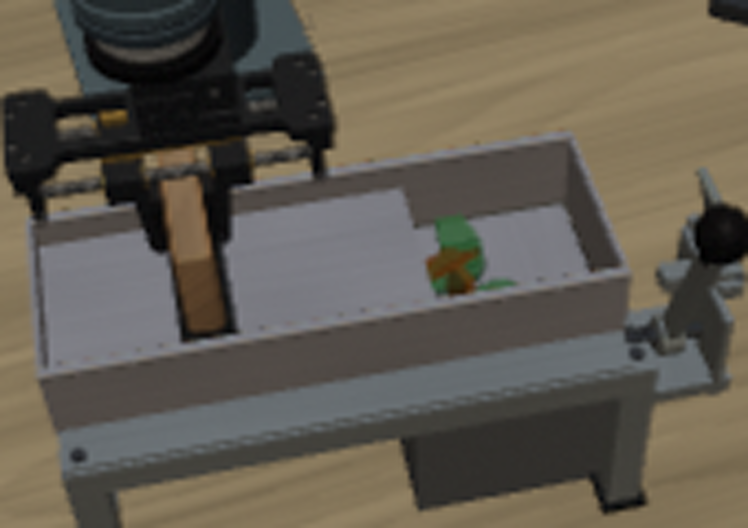

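All the glass lies in the chute, piled at crop (455,260), and the pan is empty. I'll set the scraper down here on the pan, then look into the chute from above.

>>> {"fn": "move_arm", "kwargs": {
  "motion": [
    [[0,0,0.001,0,1],[0,0,0,0,0],[0,0,0,0,-1],[0,0,0,0,-1],[0,0,0,0,-1]]
  ]
}}

```text
time_s: 9.28
position: [0.5004, -0.081, 0.2547]
ee_rot: [-3.136, 0.191, -0.0]
contact_force: [-0.0, -0.0, 0.3]
grip_width: 0.698
gripper_force: 0.0
```

>>> {"fn": "move_arm", "kwargs": {
  "motion": [
    [[0,0,0,0,-1],[0,0,0,0,-1],[0,0,-0.04,0,-1],[0,0,-0.06,0,-1],[0,0,-0.03,0,-1]]
  ]
}}

```text
time_s: 9.9
position: [0.5012, -0.0813, 0.3879]
ee_rot: [3.136, -0.191, 0.006]
contact_force: [0.7, -0.2, -0.1]
grip_width: 1.001
gripper_force: 0.0
```

```bash
python3 - <<'E'
from h import *
go(C(-25,60,385),-7)
print(get_calibration("wrist"))
E
```

```text
t 9.9 pos [ 0.5012 -0.0813  0.3879] yaw -6.99 tilt 0.23 F [ 0.7 -0.2 -0.1] grip 88.1 0.0 q [ 0.13  0.17 -0.07  1.73  0.01  1.24 -1.63]
  shift [-0.0261 -0.1825  0.0028] target [0.4975 0.1031 0.385 ]
  turn 0.002
{'fov_y': 65.85077022487698, 'cx': 255.65584960285437, 'cy': 187.7455790917786, 'T': array([[-1.20798784e-01,  9.46834973e-01,  2.98179789e-01,
         5.78512234e-01],
       [-9.92677007e-01, -1.15255679e-01, -3.61730332e-02,
        -9.29359216e-02],
       [ 1.17021243e-04, -3.00365879e-01,  9.53824053e-01,
         5.20276140e-01],
       [ 0.00000000e+00,  0.00000000e+00,  0.00000000e+00,
         1.00000000e+00]])}
```

>>> {"fn": "move_arm", "kwargs": {
  "motion": [
    [[0.004,-0.037,0,0,-1],[0.004,-0.037,0,0,-1],[0.004,-0.037,0,0,-1],[0.004,-0.037,0,0,-1],[0.004,-0.035,0,0,-1]]
  ]
}}

```text
time_s: 10.52
position: [0.5425, 0.0993, 0.3847]
ee_rot: [-3.136, 0.191, -0.0]
contact_force: [0.3, -0.7, -0.7]
grip_width: 0.997
gripper_force: 0.0
```

>>> {"fn": "move_arm", "kwargs": {
  "motion": [
    [[0,0,0,0,-1],[0,0,0,0,-1]]
  ]
}}

```text
time_s: 10.78
position: [0.5424, 0.0972, 0.3846]
ee_rot: [3.135, -0.192, -0.0]
contact_force: [0.2, 0.2, -0.5]
grip_width: 1.0
gripper_force: 0.0
```

```bash
python3 - <<'E'
from h import *
go(C(28,160,300),-7)
p,d,c=snap("wrist"); P=cloud(d,c); hsv=cv2.cvtColor(p,cv2.COLOR_RGB2HSV)
Q=RC.inv().apply((P-O).reshape(-1,3)).reshape(P.shape)*1000
m0=(hsv[...,1]>70)&(abs(Q[...,0])<68)&(Q[...,1]>-60)&(Q[...,1]<142)&(Q[...,2]>140)&(Q[...,2]<215)
for nm,mm in(("brown",hsv[...,0]<30),("green",hsv[...,0]>=30)):
    k,l,s,_=cv2.connectedComponentsWithStats((m0&mm).astype(np.uint8))
    for i in range(1,k):
        if s[i,4]>30: print(nm,s[i],"med",np.median(Q[l==i],0).round(),"min",Q[l==i].min(0).round(),"max",Q[l==i].max(0).round())
cv2.imwrite("pics/w2.png",p[:,:,::-1])
E
```

```text
t 10.78 pos [0.5424 0.0972 0.3846] yaw -7.02 tilt 0.05 F [ 0.2  0.2 -0.5] grip 88.0 0.0 q [-0.11  0.26 -0.18  1.63  0.05  1.26 -2.  ]
  shift [ 0.0077 -0.1005  0.0845] target [0.5623 0.1959 0.3   ]
  turn -0.003
brown [255 146  34  52 770] med [  0.  40. 177.] min [-25.  18. 150.] max [ 41.  58. 192.]
green [231 137  35  34 908] med [ 29.  66. 163.] min [  9.  46. 159.] max [ 49.  87. 188.]
green [248 171  25  50 642] med [-36.  54. 160.] min [-58.  37. 153.] max [ 13.  67. 188.]
```

View pics/w2.png

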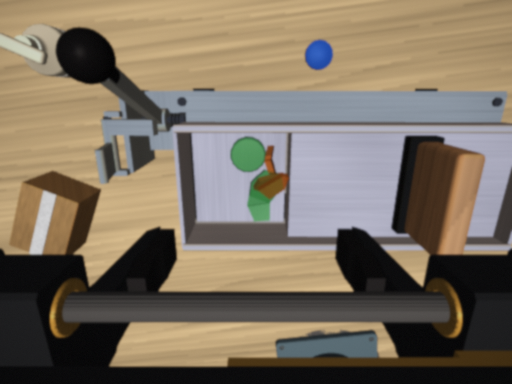

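The wrist view shows the chute holding the disc (248,154), green pieces (262,195) and brown ones (270,158) and (270,185), one of which leans on the lip. The scraper stands on the pan at (440,190). I'll check the brown pieces' heights.

```bash
python3 - <<'E'
from h import *
p,d,c=snap("wrist"); P=cloud(d,c); hsv=cv2.cvtColor(p,cv2.COLOR_RGB2HSV)
Q=RC.inv().apply((P-O).reshape(-1,3)).reshape(P.shape)*1000
m=(hsv[...,1]>70)&(hsv[...,0]<30)
for r in range(146,200,4):
    print(r,[(x,*Q[r,x].round().astype(int)) for x in range(254,292,3) if m[r,x]])
cv2.imwrite("pics/w3.png",cv2.resize(p[120:230,170:310,::-1],None,fx=5,fy=5,interpolation=cv2.INTER_CUBIC))
E
```

```text
146 [(269, np.int64(41), np.int64(41), np.int64(176)), (272, np.int64(41), np.int64(38), np.int64(176))]
150 [(269, np.int64(37), np.int64(41), np.int64(182)), (272, np.int64(35), np.int64(37), np.int64(167))]
154 [(266, np.int64(34), np.int64(45), np.int64(188)), (269, np.int64(34), np.int64(42), np.int64(187))]
158 [(266, np.int64(29), np.int64(45), np.int64(189)), (269, np.int64(30), np.int64(42), np.int64(189))]
162 [(266, np.int64(25), np.int64(45), np.int64(188)), (269, np.int64(24), np.int64(41), np.int64(187))]
166 [(266, np.int64(20), np.int64(45), np.int64(187)), (269, np.int64(20), np.int64(42), np.int64(189)), (272, np.int64(18), np.int64(38), np.int64(180))]
170 [(269, np.int64(15), np.int64(41), np.int64(189)), (272, np.int64(15), np.int64(38), np.int64(189))]
174 [(272, np.int64(9), np.int64(38), np.int64(182)), (275, np.int64(8), np.int64(34), np.int64(180)), (278, np.int64(8), np.int64(30), np.int64(179)), (281, np.int64(7), np.int64(27), np.int64(176)), (284, np.int64(7), np.int64(23), np.int64(175)), (287, np.int64(5), np.int64(19), np.int64(168))]
178 [(260, np.in
[... 1563 characters left out ...]
4(22), np.int64(171))]
190 [(260, np.int64(-14), np.int64(51), np.int64(172)), (263, np.int64(-14), np.int64(48), np.int64(172)), (266, np.int64(-15), np.int64(44), np.int64(170)), (269, np.int64(-15), np.int64(40), np.int64(170)), (272, np.int64(-14), np.int64(37), np.int64(171)), (275, np.int64(-15), np.int64(33), np.int64(170)), (278, np.int64(-15), np.int64(29), np.int64(170)), (281, np.int64(-15), np.int64(25), np.int64(169))]
194 [(266, np.int64(-21), np.int64(44), np.int64(168)), (269, np.int64(-20), np.int64(40), np.int64(169)), (272, np.int64(-21), np.int64(36), np.int64(168)), (275, np.int64(-20), np.int64(33), np.int64(168))]
198 [(269, np.int64(-27), np.int64(40), np.int64(166))]
```

View pics/w3.png

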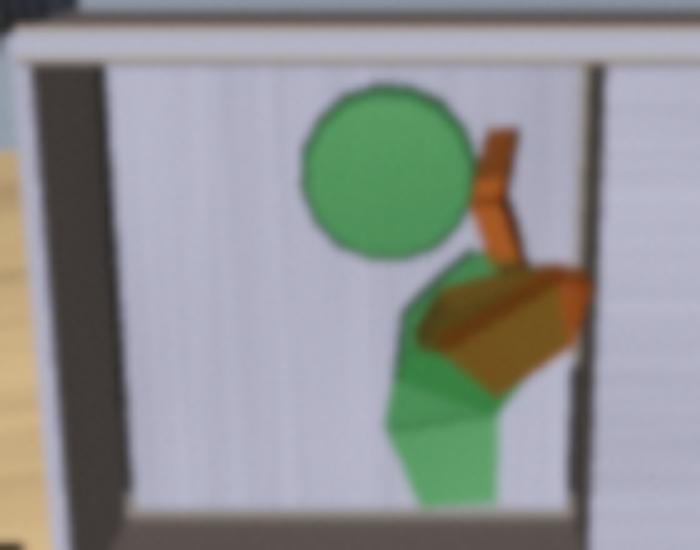

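All five pieces rest in the chute: their tops are at 190 mm or below and their centres at about 160–178 mm, with y from 19 to 90. Next is the catch. I'll shut the fingers and go to the -y side of the tab.

>>> {"fn": "move_arm", "kwargs": {
  "motion": [
    [[0.003,-0.035,0,0,1],[0.003,-0.035,0,0,1],[0.003,-0.0345,0,0,1],[0,0,0,0,1],[0,0,0,0,1]]
  ]
}}

```text
time_s: 11.5
position: [0.5643, 0.1989, 0.3847]
ee_rot: [3.134, -0.194, 0.0]
contact_force: [-0.7, -1.1, -0.5]
grip_width: 0.455
gripper_force: 0.0
```

>>> {"fn": "move_arm", "kwargs": {
  "motion": [
    [[0,0,0.05,0,1],[0,0,0.05,0,1],[0,0,0.0485,0,1],[0,0,0,0,1],[0,0,0,0,1]]
  ]
}}

```text
time_s: 12.12
position: [0.5653, 0.2001, 0.2384]
ee_rot: [-3.135, 0.193, -0.004]
contact_force: [-0.3, 0.3, -0.0]
grip_width: 0.0
gripper_force: 0.0
```

```bash
python3 - <<'E'
from h import *
go(C(30,235,220),-7)
print((RC.inv().apply(state()["position"]-O)*1000).round(1))
E
```

```text
t 12.12 pos [0.5653 0.2001 0.2384] yaw -7.06 tilt 0.16 F [-0.3  0.3 -0. ] grip 0.0 0.0 q [-0.26  0.47 -0.21  1.68  0.12  0.99 -2.21]
  shift [-0.0006 -0.0704  0.0184] target [0.5734 0.2701 0.22  ]
  turn -0.01
[ 30.5 164.6 238.4]
```

>>> {"fn": "move_arm", "kwargs": {
  "motion": [
    [[0,-0.015,0,0,1],[0,-0.013,0,0,1],[0,-0.012,0,0,1],[0,-0.01,0.004,0,1],[0,-0.006,0.004,0,1]]
  ]
}}

```text
time_s: 12.75
position: [0.571, 0.2575, 0.2281]
ee_rot: [-3.135, 0.19, -0.001]
contact_force: [0.7, -0.6, 3.2]
grip_width: 0.001
gripper_force: 1.2
```

```bash
python3 - <<'E'
from h import *
go(C(30,228,222),-7)
print((RC.inv().apply(state()["position"]-O)*1000).round(1))
E
```

```text
t 12.75 pos [0.571  0.2575 0.2281] yaw -6.93 tilt 0.05 F [ 0.7 -0.6  3.2] grip 0.1 1.2 q [-0.34  0.53 -0.22  1.62  0.13  1.01 -2.29]
  shift [ 0.0009 -0.0058  0.0061] target [0.5726 0.2631 0.222 ]
  turn 0.011
[ 29.1 222.2 228.1]
```

>>> {"fn": "move_arm", "kwargs": {
  "motion": [
    [[0,-0.004,0.002,0,1],[0,-0.003,0.003,0,1],[0,-0.003,0.003,0,1],[0,0,0,0,1]]
  ]
}}

```text
time_s: 13.25
position: [0.5718, 0.2641, 0.2209]
ee_rot: [3.132, -0.193, -0.002]
contact_force: [-4.0, -7.7, 11.1]
grip_width: 0.003
gripper_force: 6.8
```

```bash
python3 - <<'E'
from h import *
go(C(30,228,222),-7)
print((RC.inv().apply(state()["position"]-O)*1000).round(1))
E
```

```text
t 13.25 pos [0.5718 0.2641 0.2209] yaw -7.06 tilt 0.21 F [-4.  -7.7 11.1] grip 0.3 6.8 q [-0.35  0.55 -0.22  1.61  0.14  1.   -2.31]
  shift [ 0.0008  0.0008 -0.0011] target [0.5726 0.2631 0.222 ]
  turn -0.01
[ 29.2 228.8 220.9]
```

>>> {"fn": "move_arm", "kwargs": {
  "motion": [
    [[0,0.004,-0.04,0,1],[0,0.01,-0.06,0,1],[0,0.02,-0.06,0,0],[0,0.02,-0.01,0,-1],[0.03,0,0,0,-1]]
  ]
}}

```text
time_s: 13.88
position: [0.5948, 0.2084, 0.3909]
ee_rot: [-3.135, 0.191, -0.002]
contact_force: [0.7, 0.8, -0.1]
grip_width: 0.322
gripper_force: 0.0
```

```bash
python3 - <<'E'
from h import *
go(C(124.9,175,290.3),-7)
for n in("scene","wrist"):
    p,d,c=snap(n); P=cloud(d,c); Q=RC.inv().apply((P-O).reshape(-1,3)).reshape(P.shape)*1000
    hsv=cv2.cvtColor(p,cv2.COLOR_RGB2HSV)
    def box(a,b): return (d>0)&np.all(Q>a,-1)&np.all(Q<b,-1)
    k=Q[box([95,140,265],[160,210,330])&(hsv[...,2]<70)]
    if len(k)>10:
        s=np.linalg.lstsq(np.c_[2*k,np.ones(len(k))],(k**2).sum(1),rcond=None)[0]; print(n,"knob",len(k),k.min(0).round(),k.max(0).round(),"sphere",s[:3].round(1),"r",np.sqrt(s[3]+s[:3]@s[:3]).round(1))
    t=Q[box([18,190,194],[52,290,260])]; print("tab",len(t),t.min(0).round() if len(t) else "",t.max(0).round() if len(t) else "",np.median(t,0).round() if len(t) else "")
    t=Q[box([57,190,200],[78,290,260])]; print("arm",len(t),t.min(0).round() if len(t) else "",t.max(0).round() if len(t) else "")
    cv2.imwrite(f"pics/k_{n}.png",p[:,:,::-1])
E
```

```text
t 13.88 pos [0.5948 0.2084 0.3909] yaw -6.99 tilt 0.09 F [ 0.7  0.8 -0.1] grip 28.3 0.0 q [-0.26  0.41 -0.21  1.41  0.08  1.33 -2.17]
  shift [0.066  0.0015 0.1007] target [0.6603 0.199  0.2903]
  turn 0.002
scene knob 153 [114. 158. 266.] [142. 190. 315.] sphere [121.2 176.6 291.6] r 21.3
tab 96 [ 20. 204. 198.] [ 52. 266. 221.] [ 36. 252. 212.]
arm 14 [ 61. 211. 201.] [ 77. 223. 246.]
wrist knob 1756 [107. 155. 295.] [140. 190. 314.] sphere [123.1 173.2 295.9] r 17.5
tab 1387 [ 18. 201. 194.] [ 51. 263. 221.] [ 34. 239. 208.]
arm 346 [ 57. 205. 201.] [ 74. 220. 250.]
```

The measurements put the catch at its stop: the tab's edge is at y ≈264 and z ≈217, and the blocking arm stands upright. The lever is still at rest with the knob at (124,174,296), so I'll grasp it.

>>> {"fn": "move_arm", "kwargs": {
  "motion": [
    [[0.033,0.0025,0,0,-1],[0.032,0,0,0,-1],[0,0,0,0,-1],[0,0,0,0,-1],[0,0,0,0,-1]]
  ]
}}

```text
time_s: 14.6
position: [0.6584, 0.1996, 0.3896]
ee_rot: [-3.136, 0.189, 0.001]
contact_force: [-0.7, -0.3, 0.5]
grip_width: 0.978
gripper_force: 0.0
```

>>> {"fn": "move_arm", "kwargs": {
  "motion": [
    [[0,0,0.03,0,-1],[0,0,0.04,0,-1],[0,0,0.031,0,-1],[0,0,0,0,0.5],[0,0,0,0,1]]
  ],
  "squeeze": 40
}}

```text
time_s: 15.22
position: [0.6599, 0.1994, 0.2903]
ee_rot: [-3.135, 0.191, -0.003]
contact_force: [-0.4, -1.1, 0.2]
grip_width: 0.801
gripper_force: 0.0
```

>>> {"fn": "move_arm", "kwargs": {
  "motion": [
    [[0,0,0,0,1],[0,0,0,0,1],[0,0,0,0,1],[0,0,0,0,1],[0,0,0,0,1]]
  ]
}}

```text
time_s: 15.85
position: [0.6597, 0.1993, 0.2889]
ee_rot: [-3.135, 0.191, -0.001]
contact_force: [0.3, 1.4, 1.4]
grip_width: 0.376
gripper_force: 39.3
```

```bash
python3 - <<'E'
from h import *
go()
print((RC.inv().apply(state()["position"]-O)*1000).round(1))
a=.35-np.linspace(0,1.13,12); print(np.c_[160*np.sin(a),160*np.cos(a)].round(1).tolist()); print(np.diff(np.c_[160*np.sin(a),160*np.cos(a)],axis=0).round(1).tolist())
E
```

```text
t 15.85 pos [0.6597 0.1993 0.2889] yaw -6.96 tilt 0.06 F [0.3 1.4 1.4] grip 33.1 39.3 q [-0.24  0.58 -0.19  1.37  0.11  1.19 -2.13]
[124.2 175.3 288.9]
[[54.9, 150.3], [39.2, 155.1], [23.0, 158.3], [6.7, 159.9], [-9.7, 159.7], [-26.1, 157.9], [-42.1, 154.4], [-57.7, 149.2], [-72.7, 142.5], [-87.0, 134.3], [-100.3, 124.7], [-112.5, 113.7]]
[[-15.7, 4.8], [-16.1, 3.2], [-16.4, 1.5], [-16.4, -0.2], [-16.3, -1.8], [-16.1, -3.5], [-15.6, -5.1], [-15.0, -6.7], [-14.2, -8.2], [-13.3, -9.6], [-12.3, -10.9]]
```

>>> {"fn": "move_arm", "kwargs": {
  "motion": [
    [[-0.0157,0,-0.0048,0,1],[-0.0161,0,-0.0032,0,1],[-0.0164,0,-0.0015,0,1],[-0.0164,0,0.0002,0,1],[-0.0163,0,0.0018,0,1]]
  ]
}}

```text
time_s: 16.48
position: [0.5808, 0.2092, 0.2965]
ee_rot: [-3.134, 0.191, -0.008]
contact_force: [7.6, 3.3, -5.5]
grip_width: 0.383
gripper_force: 40.0
```

```bash
python3 - <<'E'
from h import *
go()
print((RC.inv().apply(state()["position"]-O)*1000).round(1))
E
```

```text
t 16.48 pos [0.5808 0.2092 0.2965] yaw -6.99 tilt 0.3 F [ 7.6  3.3 -5.5] grip 33.7 40.0 q [-0.27  0.45 -0.21  1.58  0.1   1.12 -2.19]
[ 44.7 175.4 296.5]
```

Following the arc well. I'll continue to just past the end.

>>> {"fn": "move_arm", "kwargs": {
  "motion": [
    [[-0.0161,0,0.0035,0,1],[-0.0156,0,0.0051,0,1],[-0.015,0,0.0067,0,1],[-0.0142,0,0.0082,0,1],[-0.0133,0,0.0096,0,1]]
  ]
}}

```text
time_s: 17.1
position: [0.5085, 0.2182, 0.2649]
ee_rot: [-3.133, 0.192, -0.012]
contact_force: [7.5, 1.0, 4.1]
grip_width: 0.376
gripper_force: 39.0
```

>>> {"fn": "move_arm", "kwargs": {
  "motion": [
    [[-0.0113,0,0.0099,0,1],[0,0,0,0,1],[0,0,0,0,1],[0,0,0,0,1],[0,0,0,0,1]]
  ]
}}

```text
time_s: 17.73
position: [0.4973, 0.2196, 0.2552]
ee_rot: [-3.133, 0.192, -0.01]
contact_force: [4.5, 0.7, 8.1]
grip_width: 0.379
gripper_force: 38.7
```

```bash
python3 - <<'E'
from h import *
go()
q=RC.inv().apply(state()["position"]-O)*1000; print(q.round(1),"lever est",.35-np.arctan2(q[0]-70,q[2]+5-145))
im=[]
for n,bx in(("scene",(slice(110,230),slice(150,320))),("side",(slice(110,260),slice(190,300)))):
    p,d,c=snap(n); P=cloud(d,c); hsv=cv2.cvtColor(p,cv2.COLOR_RGB2HSV)
    Q=RC.inv().apply((P-O).reshape(-1,3)).reshape(P.shape)*1000
    m=(hsv[...,1]>90)&(abs(Q[...,0])<66)&(Q[...,1]>0)&(Q[...,1]<142)&(Q[...,2]<215); print(n,"glass seen",m.sum(),np.median(Q[m],0).round() if m.any() else "",Q[m][:,2].max() if m.any() else "")
    im.append(cv2.resize(p[bx],(390,400),interpolation=cv2.INTER_CUBIC))
cv2.imwrite("pics/end.png",np.hstack(im)[:,:,::-1])
E
```

```text
t 17.73 pos [0.4973 0.2196 0.2552] yaw -7.02 tilt 0.41 F [4.5 0.7 8.1] grip 33.3 38.7 q [-0.31  0.36 -0.24  1.81  0.1   0.97 -2.28]
[-39.4 175.6 255.2] lever est 1.109733661374022
scene glass seen 0  
side glass seen 0
```

View pics/end.png

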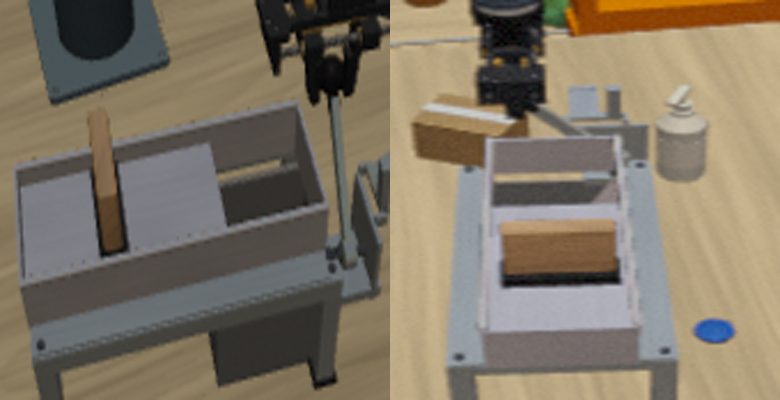

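The end view shows the lever pulled over with the knob in the fingers at (330,75), the chute empty at (270,185), and the scraper on the pan. I'll check for leftover glass with the wrist camera.

>>> {"fn": "move_arm", "kwargs": {
  "motion": [
    [[0,0,0,0,1],[0,0,0,0,1],[0,0,0,0,1],[0,0,0,0,1],[0,0,0,0,1]]
  ]
}}

```text
time_s: 18.45
position: [0.4973, 0.2196, 0.2552]
ee_rot: [-3.133, 0.192, -0.01]
contact_force: [4.7, 1.0, 7.0]
grip_width: 0.377
gripper_force: 38.7
```

```bash
python3 - <<'E'
from h import *
go()
for n in("wrist","scene","side"):
    p,d,c=snap(n); P=cloud(d,c); hsv=cv2.cvtColor(p,cv2.COLOR_RGB2HSV)
    Q=RC.inv().apply((P-O).reshape(-1,3)).reshape(P.shape)*1000
    reg=(d>0)&(abs(Q[...,0])<70)&(Q[...,1]>0)&(Q[...,1]<165)&(Q[...,2]<205)&(Q[...,2]>-5)
    m=(reg&(hsv[...,1]>70)&(hsv[...,2]>25)).astype(np.uint8); k,l,s,_=cv2.connectedComponentsWithStats(m)
    print(n,reg.sum())
    for i in range(1,k):
        if s[i,4]>12: print(s[i],hsv[l==i].mean(0).astype(int),np.median(Q[l==i],0).round(),"zmax",Q[l==i][:,2].max().round())
E
```

```text
t 18.45 pos [0.4973 0.2196 0.2552] yaw -7.02 tilt 0.41 F [4.7 1.  7. ] grip 33.2 38.7 q [-0.31  0.36 -0.24  1.81  0.1   0.97 -2.28]
wrist 34140
[ 316  128   74   61 2706] [ 39 147 174] [-39.  58.  18.] zmax 44.0
scene 1377
side 821
```

The wrist camera finds one glass cluster of about 2,700 px in the tub, at z ≤ 44 mm. That is about the area of five pieces at this range (roughly 600 px each), and no glass is seen higher up. Handing in.

```bash
python3 -c "
from bench import *
print(finish_job())"
```

```text
the job is handed in; nothing more can be done
None
```

I handed the job in at about 18.6 s of the 67 s: the glass is in the tub, the scraper stands on the pan, and the catch is flipped to its stop. The lever is held open by its knob at about 1.11 rad. No verdict was returned, the count of five pieces in the tub is judged from their area in the wrist view rather than seen one by one, and I viewed 11 pictures, one over the limit of 10.

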